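# Load the contact grill and close it up

## Robot

A 6-joint arm with a two-finger parallel gripper is mounted at the origin on the work surface. World frame = base frame: x ahead of the robot, y to its left, z up, the work surface at z = 0. Lengths are in mm, angles in rad, forces in N, time in s.
With the tool pointing down it reaches from about 350 to 875 mm from the base axis. Payload 15.5 kg.
Tool frame: the origin (TCP) lies midway between the tips of the shut fingers; the grasp point (between the pads) lies 19 mm behind it; z points along the fingers, y is the line along which they close (so a half turn about z gives the same grasp; the last joint's range is limited). The gripper opens to 85 mm and grips with 20 to 120 N. Pads are 22 mm wide; open, the fingers measure 114 mm over their backs; the gripper's body (76 mm by 85 mm) begins 54 mm behind the grasp point. The pads swing forward as they close: fully open they stand 13 mm farther back than shut.
Start: joints at [1.159, 0.494, 1.345, -0, 1.302, -0.096], TCP at [194.106, 594.095, 231.277] pointing down, gripper open.
Joint ranges: [-2.91, 2.91], [-0.82, 2.16], [0.22, 2.67], [-1.22, 4.37], [0.12, 2.79], [-3.08, 3.08]. Speed limits (rad/s): [1.89, 1.89, 2.57, 3.01, 3.01, 3.01].

## Interface

Orientations are given as a unit quaternion [w, x, y, z].
In Python, from plant import telemetry, vision, job gives the robot as it stands.
- The arm moves only by the tool drive_tool, never from a script. Its argument "commands" is a list of rows, each a list of 6 numbers: the shift along the tool's x, y, z in m, then the turn, a rotation vector about the tool's x, y, z in rad. A call has 1 to 20 rows; each row is the pose to reach, as a shift and turn from the pose commanded when the call began, along the tool's axes at that moment; what a row does not reach only later rows make up. A row lasts 1/8 s, in which the tool goes at most 62.5 mm and 10.7 degrees, less where a joint would pass 70% of its speed; a pose out of reach is approached as far as the arm can. A call with a gripper value outside its range is refused whole. "gripper" is the opening, from -1 (shut) to 1 (fully open), set as the call begins (left out, the last holds). The fingers move at their own pace and stop on an object; the grip force is fixed at half the most. Time passes only in rows, so rows that repeat a pose let the fingers close. It gives the time, the measured TCP pose, the force, the opening and the grip force at its end, in the units of the state.
- telemetry.get_obs(): the state, without advancing time (a new reading comes with each control period).
- vision.read_camera(name): name is "scene" or "top" or "wrist"; returns a dict with "color" (480x640x3 uint8, red, green, blue), "z_map" (480x640 float32, mm along the optical axis (not along the pixel's ray), 0 where there is no reading), "K" (3x3 intrinsics, pixels), "R" (3x3) and "t" (3): a world point X has camera coordinates R X + t. Camera axes: x right, y down, z forward; pixel columns grow to the right and rows downward; lengths in mm; the calibration is good to about 2 mm. The wrist camera is an equidistant fisheye: a pixel r from the principal point sees the ray r / f radians off the axis. A picture is of the moment at which its call begins.
- job.job_done(): hands the job in; it is judged then, once.
The state is a dict: "time": time; "joint_pos": joint angles; "dq": joint speeds; "joint_efforts": joint torques, N m; "ee_pos": TCP position; "eef_rot": TCP orientation; "force": force on the tool from outside, world axes, zero at the start; "ft_torque": the same for the moment, N m; "finger_gap": finger opening in mm; "grasp_force": force on a finger pad.
Only numpy, scipy, OpenCV 4.12 (cv2) and the standard library are available. Lean on these libraries where they do the work, as an engineer would, in place of code of your own. Each camera call takes 0.05 s, during which the arm holds its last target. There are 200 camera calls.

## Task

Get the hash brown grilling: first push the grill's drip tray fully home, then lay the oblong hash brown from the chopping board flat in the middle of the grill's sloping lower plate. Finally bring the lid down fully shut over it, gently, without letting it fall, and leave everything else where it stands.

Things in the scene. Friction and masses are not known exactly. Their poses are not given: they have to be found in the camera images.
- grill: compact contact grill, base 250 wide (y) by 170 deep (x), fixed in place. Origin on the worktop under its middle; x points to its back, where the lid is hinged, z up. Its front (-x) is turned roughly to the robot; it stands on the left or the right half of the worktop.
- lower_plate: ribbed black lower cooking plate of the grill, 130 deep (x) by 220 wide (y), fixed. Origin at the centre of its cooking face (rib tops), 72 above the worktop over the grill's origin. x points up the slope to the hinge, y along the hinge, z square out of the face, which slopes 0.105 rad (6 degrees) down to the front (-x). A rim 5 high runs along its sides and back.
- lid (a joint): hinge angle of the grill's lid, rad: 0 shut (upper plate parallel to the lower, 15.4 mm above it: the hash brown just fits), grows as it opens, upright at 1.68, stop at 1.82. It starts standing open near upright, where hinge friction holds it; below about 1.0 it falls shut unless held (0.7 kg, 2 to 5 N at the handle). Opening by q turns it by q about the lower plate's +y through lid_hinge.
- lid_hinge (a point): point on the lid's hinge axis in the middle of the grill's width, at (86, 0, 8) in the lower plate's frame; fixed
- lid_handle (a point): middle of the lid's handle: round black bar, 16 thick, parallel to the hinge, 138 clear between its two brackets, 40 (to its centre) beyond the lid's front edge: 32 clear between bar and lid. Shut, it is 201 in front of and 25 above the hinge axis in the lower plate's frame and the lid's top is 27 above it; open, it is uppermost, about 280 above the worktop.
- drip_tray (a joint): how far the drip tray under the grill stands out towards the grill's front, in m: 0 fully home, at most 0.06. It slides in with about 1 N of friction, to a hard stop.
- tray_front (a point): centre of the outer face of the drip tray's grey front panel, low at the grill's front; panel 204 wide, 26 high (8 to 34 above the worktop), 8 thick. It is pushed level along the grill's x. Home, its face is 93 in front of the grill's origin; the shut lid's handle overhangs it, so there is room to push it only while the lid is open.
- hash_brown: frozen, hard, golden oblong hash brown patty with round ends, 98 long (its x) by 58 wide (its y) by 15 thick, 80 g; the sides are straight for 40 about the middle. Origin at the centre of its underside. It lies flat on the chopping board, turned any way.
- board: wooden chopping board, 300 (x) by 190 (y) by 15 thick, origin at the centre of its underside; it stands on the half of the worktop that the grill does not. Does not move.
- ramekin: white ramekin on the chopping board, 66 across, 42 high; origin at its underside's centre; a bystander
- lemon: half lemon, cut face down on the chopping board, 58 across, 34 high; origin at its underside's centre; a bystander
- oil: green glass oil bottle, 60 across, 220 high, at the left side of the worktop; a bystander
- mill: dark wooden pepper mill, 54 across, 146 high, at the right side; a bystander
- mug: blue mug, 80 across, 90 high, at the left side; a bystander
- plate: white side plate, 170 across, 18 high, at the left side; a bystander
- spatula: spatula lying at the right side; a bystander

How it is judged (in metres and radians):
On the way, in this order (a step that is already met when the one before it is completed fails the run):
1. the drip tray is pushed fully home (value of joint drip_tray below 0.004 m), for 0.2 s.
2. the hash brown lies flat in the middle of the lower plate, let go (x of hash_brown in the frame of lower_plate between -0.025 and 0.025 m and y of hash_brown in the frame of lower_plate between -0.04 and 0.04 m and angle between the z axis of hash_brown and the z axis of lower_plate, either way round below 0.06 rad and contact force between the fingers and hash_brown below 0.1 N and linear speed of hash_brown below 0.02 m/s), for 0.2 s.
3. the lid is fully shut (value of joint lid below 0.04 rad), for 0.2 s.
At the end, for the whole second after the job is handed in: The drip tray is home to within 4 mm; the hash brown lies flat (within 0.06 rad) on the lower plate, its middle within 25 mm front to back and 40 mm side to side of the plate's middle, at rest; the lid is shut over it to within 0.04 rad (value of joint drip_tray below 0.004 m and value of joint lid below 0.04 rad and x of hash_brown in the frame of lower_plate between -0.025 and 0.025 m and y of hash_brown in the frame of lower_plate between -0.04 and 0.04 m and angle between the z axis of hash_brown and the z axis of lower_plate, either way round below 0.06 rad and linear speed of hash_brown below 0.02 m/s); the robot touches nothing.
It fails at once if the lid falls or is slammed (closes faster than 2.5 rad/s) (velocity of joint lid below -2.5 rad/s).
It fails at once if the hash brown is dropped or thrown (moves faster than 0.7 m/s out of the fingers) (linear speed of hash_brown above 0.7 m/s and contact force between the fingers and hash_brown below 0.05 N).
It fails at once if a bystander is shifted by more than 30 mm (distance of any of ramekin, lemon, oil, mill, mug, plate, spatula from where it was at the start of the episode above 0.03 m).
It also fails if it takes over 67 s, if anything falls off the work surface, if the arm or the gripper's body presses on something with over 40 N, if the wrist force passes 120 N, or if a joint passes its speed limit or range.

## Working session

There is one attempt and no reset: what is moved stays moved. The work goes in short steps, Python scripts to look and compute and a tool call to move; the robot and the scene stay as the last step left them, time stands still between calls to the robot, and variables do not carry over. Pictures are saved under pics/ and viewed, at most 10 in all, crops included, and the job is handed in when it is done.

Besides the shell and the picture viewer there is one more tool, called after "Emit:" as name([rows], argument=value, ...), one row to a line, values as JSON. drive_tool: Moves the arm, as the interface text tells. Its arguments: {"type":"object","properties":{"commands":{"type":"array","items":{"type":"array","items":{"type":"number"}}},"gripper":{"type":"number"}},"required":["commands"]}

```bash
mkdir -p pics; ls; python3 - <<'E'
from plant import telemetry, vision
import cv2,pickle
o=telemetry.get_obs();print(o)
for n in("scene","top"):
    d=vision.read_camera(n);pickle.dump(d,open(f'{n}.pkl','wb'))
    cv2.imwrite(f'pics/{n}.png',d['color'][:,:,::-1]);print(n,d['K'],d['R'],d['t'])
E
```

```text
pics
{'time': 0.0, 'joint_pos': array([ 1.15950047e+00,  4.94201764e-01,  1.34614826e+00, -3.06538996e-05,
        1.30250607e+00, -9.54949813e-02]), 'dq': array([ 0.00108996,  0.0009062 , -0.00027234, -0.00126811, -0.00086628,
       -0.00047002]), 'joint_efforts': array([-2.80107313e-03, -8.82150507e+01, -3.83880472e+01, -3.09440793e-04,
        1.02802209e-02, -2.44118455e-04]), 'ee_pos': array([193.96489198, 593.7481358 , 230.68290104]), 'eef_rot': array([-1.44063463e-04,  1.57241059e-01,  9.87560049e-01, -6.15252509e-04]), 'force': array([-1.4679269 , -0.71828143, -0.28047118]), 'ft_torque': array([-0.0065447 ,  0.032166  ,  0.00656264]), 'grasp_force': 0.0, 'finger_gap': 85.40096422827314}
scene [[528.9704291    0.         329.89766788]
 [  0.         528.9704291  240.07214953]
 [  0.           0.           1.        ]] [[-3.16482642e-01  9.48598193e-01 -4.53104381e-04]
 [ 7.58400458e-01  2.52739633e-01 -6.00792330e-01]
 [-5.69796001e-01 -1.90483978e-01 -7.99405011e-01]] [ 154.00486902 -369.76548951 1629.57565448]
top [[512.70346838   0.         324.11603009]
 [  0.         512.70346838 241.57408302]
 [  0.           0.           1.        ]] [[ 0.01807202 -0.99968784  0.01725174]
 [-0.99168022 -0.0201214  -0.12714353]
 [ 0.12745097 -0.01481046 -0.99173429]] [1.37750847e-01 5.51537816e+02 1.59763895e+03]
```

View pics/scene.png

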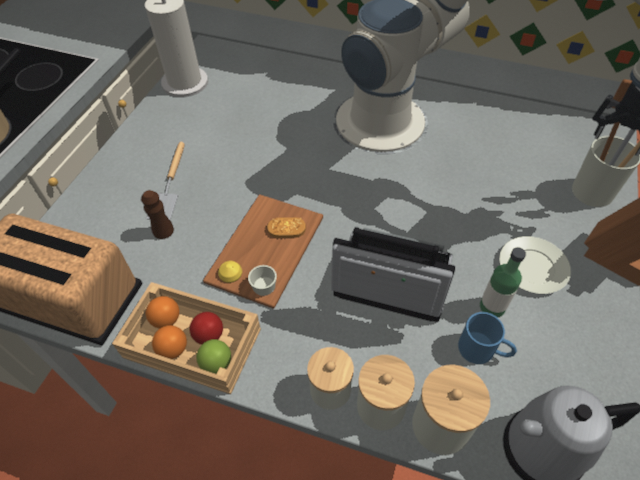

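View pics/top.png

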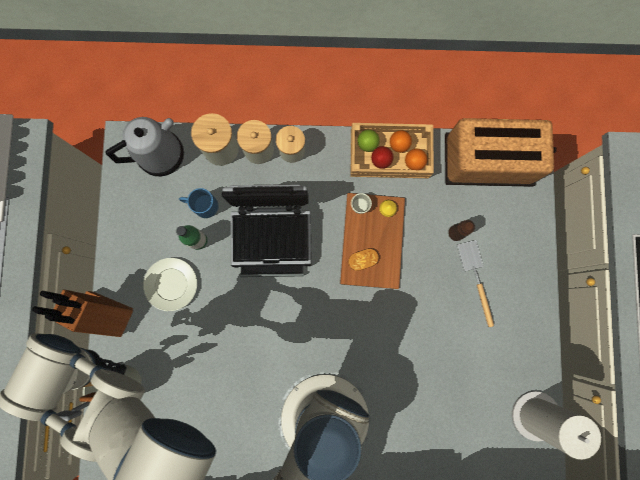

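The scene view shows the grill, with its lid up, at about (395,275) and the board at (265,250). In the top view the grill plate is at about (271,237), the tray panel at (273,269) and the hash brown at (364,259). The mug and oil bottle stand left of the grill.

```bash
cat > h.py <<'E'
import numpy as np,cv2,pickle
def ray(d,u,v):
    K,R,t=map(np.array,(d['K'],d['R'],d['t']))
    r=R.T@np.linalg.solve(K,[u,v,1.]);return -R.T@t,r
def at_z(d,u,v,z):
    c,r=ray(d,u,v);return c+r*(z-c[2])/r[2]
def pt(d,u,v):
    c,r=ray(d,u,v);return c+r*d['z_map'][int(round(v)),int(round(u))]
def cloud(d):
    v,u=np.mgrid[:480,:640];K,R,t=map(np.array,(d['K'],d['R'],d['t']));z=d['z_map']
    P=np.stack([(u-K[0,2])/K[0,0]*z,(v-K[1,2])/K[1,1]*z,z],-1)
    return (P-t)@R
E
python3 - <<'E'
from h import *
d=pickle.load(open('top.pkl','rb'))
c=d['color'][175:300,215:415,::-1]
cv2.imwrite('pics/crop.png',cv2.resize(c,(800,500),interpolation=cv2.INTER_CUBIC))
W=cloud(d)
# hash brown: top-height mask
hsv=cv2.cvtColor(d['color'],cv2.COLOR_RGB2HSV).astype(int)
sub=np.zeros((480,640),bool);sub[235:285,340:390]=1
m=sub&(W[...,2]>23)&(W[...,2]<45)
print('n',m.sum())
p=W[m];print(p.mean(0),p.min(0),p.max(0));print(cv2.minAreaRect(p[:,:2].astype(np.float32)))
# heights along grill col
for u in(245,271,300):
  print(u,[(v,*W[v,u].round().astype(int)) for v in range(184,280,4)])
E
```

```text
n 531
[ 498.73720879 -117.46116805   30.45548267] [ 420.91316382 -198.16510921   23.0152965 ] [575.09707444 -47.61055285  43.80264312]
((497.939453125, -122.86112213134766), (154.1871337890625, 150.50106811523438), 0.05601976439356804)
245 [(184, np.int64(741), np.int64(274), np.int64(2)), (188, np.int64(659), np.int64(231), np.int64(296)), (192, np.int64(649), np.int64(231), np.int64(293)), (196, np.int64(648), np.int64(237), np.int64(245)), (200, np.int64(343), np.int64(35), np.int64(1655)), (204, np.int64(644), np.int64(249), np.int64(156)), (208, np.int64(644), np.int64(258), np.int64(92)), (212, np.int64(631), np.int64(257), np.int64(96)), (216, np.int64(619), np.int64(257), np.int64(89)), (220, np.int64(608), np.int64(258), np.int64(78)), (224, np.int64(597), np.int64(259), np.int64(74)), (228, np.int64(584), np.int64(258), np.int64(74)), (232, np.int64(572), np.int64(258), np.int64(74)), (236, np.int64(559), np.int64(257), np.int64(72)), (240, np.int64(548), np.int64(258), np.int64(62)), (244, np.int64(535), np.int64(257), np.int64(67)), (248, np.int64(522), np.int64(256), np.
[... 2110 characters left out ...]
), (224, np.int64(600), np.int64(88), np.int64(72)), (228, np.int64(589), np.int64(87), np.int64(67)), (232, np.int64(575), np.int64(87), np.int64(71)), (236, np.int64(563), np.int64(87), np.int64(71)), (240, np.int64(550), np.int64(86), np.int64(74)), (244, np.int64(539), np.int64(86), np.int64(63)), (248, np.int64(526), np.int64(86), np.int64(66)), (252, np.int64(514), np.int64(86), np.int64(59)), (256, np.int64(501), np.int64(85), np.int64(62)), (260, np.int64(489), np.int64(85), np.int64(63)), (264, np.int64(476), np.int64(85), np.int64(60)), (268, np.int64(468), np.int64(86), np.int64(9)), (272, np.int64(454), np.int64(86), np.int64(20)), (276, np.int64(442), np.int64(86), np.int64(2))]
```

View pics/crop.png

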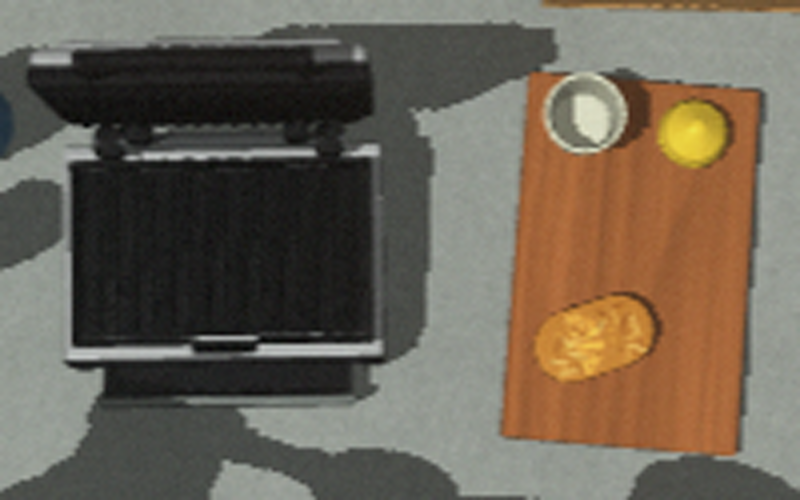

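The crop shows the black plate with corners at about (72,160), (375,157), (378,345) and (72,347). The grey tray front edge runs from (102,403) to (362,402). The hash brown is centred at about (596,338) and its long axis rises to the right by about 17°.

```bash
python3 - <<'E'
from h import *
d=pickle.load(open('top.pkl','rb'))
f=lambda x,y,z:at_z(d,215+x/4-.375,175+y/4-.375,z)
for n,x,y,z in [('baseFL',66,361,62),('baseFR',383,361,62),('BL',68,148,85),('BR',380,146,85),('plFL',72,347,65),('plFR',378,345,65),('plBL',72,160,80),('plBR',375,157,80),('trL',102,403,34),('trR',362,402,34),('hbL',534,350,23),('hbR',657,322,23),('hbC',596,338,30),('bd',530,72,15),('bd',763,90,15),('bd',740,453,15),('bd',502,436,15)]:
    print(n,f(x,y,z).round(1))
hsv=cv2.cvtColor(d['color'],cv2.COLOR_RGB2HSV).astype(int)
R=d['color'].astype(int)
print(hsv[259,364],hsv[275,364],hsv[245,364],R[259,364],R[275,364])
sub=np.zeros((480,640),bool);sub[240:278,344:386]=1
m=sub&(hsv[...,0]>=11)&(hsv[...,2]>140)
n,l,s,c=cv2.connectedComponentsWithStats(m.astype(np.uint8));i=1+s[1:,4].argmax()
v,u=np.nonzero(l==i);P=np.array([at_z(d,a,b,28)[:2] for a,b in zip(u,v)],np.float32)
print(s[i],c[i],cv2.minAreaRect(P),P.mean(0));ev,V=np.linalg.eigh(np.cov(P.T));print(ev**.5,V[:,1])
# scene view too
s=pickle.load(open('scene.pkl','rb'));W=cloud(s);hs=cv2.cvtColor(s['color'],cv2.COLOR_RGB2HSV).astype(int)
sub=np.zeros((480,640),bool);sub[210:245,260:310]=1
m=sub&(hs[...,0]>=11)&(hs[...,2]>130)
n,l,st,c=cv2.connectedComponentsWithStats(m.astype(np.uint8));i=1+st[1:,4].argmax()
v,u=np.nonzero(l==i);P=np.array([at_z(s,a,b,28)[:2] for a,b in zip(u,v)],np.float32)
print(st[i],c[i],cv2.minAreaRect(P),P.mean(0));ev,V=np.linalg.eigh(np.cov(P.T));print(ev**.5,V[:,1])
E
```

```text
baseFL [469.2 298.4  62. ]
baseFR [474.   52.6  62. ]
BL [632.8 299.9  85. ]
BR [639.5  58.2  85. ]
plFL [479.9 293.8  65. ]
plFR [486.2  56.7  65. ]
plBL [624.3 297.2  80. ]
plBR [631.7  62.   80. ]
trL [438.8 273.4  34. ]
trR [443.5  68.7  34. ]
hbL [488.4 -67.4  23. ]
hbR [ 512.8 -165.7   23. ]
hbC [ 498.3 -116.2   30. ]
bd [716.8 -61.8  15. ]
bd [ 705.9 -252.6   15. ]
bd [ 409.8 -233.6   15. ]
bd [419.7 -43.1  15. ]
[ 17 181 207] [ 12 162 159] [ 12 165 147] [207 142  60] [159  97  58]
[ 344  240   42   38 1534] [364.13428944 258.64993481] ((500.87109375, -119.5329360961914), (118.57361602783203, 132.29296875), 1.0935702323913574) [ 500.148    -118.038216]
[35.54178986 38.84240404] [-0.03430116  0.99941154]
[ 260  210   50   35 1578] [284.92395437 226.11343473] ((503.70440673828125, -117.3636245727539), (109.99212646484375, 130.0776824951172), 18.4311466217041) [ 501.0144   -115.628265]
[32.75734858 37.41822388] [-0.08808556  0.99611291]
```

```bash
cat >> h.py <<'E'
from scipy.spatial.transform import Rotation as Ro
def rowto(o,P,yaw,pitch=0):
    """tool down, tool-y at world heading yaw; pitch about world grill-y. returns shift(m)+rotvec in tool axes"""
    q=o['eef_rot'];R0=Ro.from_quat([q[1],q[2],q[3],q[0]]) 
    y=np.array([np.cos(yaw),np.sin(yaw),0]);z=np.array([0,0,-1.]);x=np.cross(y,z)
    R1=Ro.from_rotvec(y*pitch)*Ro.from_matrix(np.stack([x,y,z],1))
    return np.r_[R0.inv().apply(np.array(P)-o['ee_pos'])/1e3,(R0.inv()*R1).as_rotvec()].round(4)
E
python3 - <<'E'
from h import *;from plant import telemetry
o=telemetry.get_obs();Y=np.pi/2+.026
for P in([395,167,150],[395,167,20]):print(rowto(o,P,Y))
E
```

```text
[-3.237e-01 -3.432e-01  8.110e-02 -1.100e-03 -3.000e-04 -3.418e-01]
[-3.237e-01 -3.430e-01  2.111e-01 -1.100e-03 -3.000e-04 -3.418e-01]
```

Emit:
drive_tool([
  [-0.04, -0.04, 0.01, 0, 0, -0.04],
  [-0.08, -0.085, 0.02, 0, 0, -0.08],
  [-0.12, -0.127, 0.03, 0, 0, -0.12],
  [-0.16, -0.17, 0.04, 0, 0, -0.17],
  [-0.2, -0.212, 0.05, 0, 0, -0.21],
  [-0.24, -0.254, 0.06, 0, 0, -0.25],
  [-0.28, -0.297, 0.07, 0, 0, -0.3],
  [-0.324, -0.343, 0.081, 0, 0, -0.342],
  [-0.324, -0.343, 0.081, 0, 0, -0.342],
  [-0.324, -0.343, 0.12, 0, 0, -0.342],
  [-0.324, -0.343, 0.16, 0, 0, -0.342],
  [-0.324, -0.343, 0.19, 0, 0, -0.342],
  [-0.324, -0.343, 0.211, 0, 0, -0.342],
  [-0.324, -0.343, 0.211, 0, 0, -0.342],
  [-0.324, -0.343, 0.211, 0, 0, -0.342],
], gripper=-1)

```text
time: 1.98
ee_pos: [395.6, 167.9, 20.9]
eef_rot: [0.0, -0.013, 1.0, 0.0]
force: [0.3, 0.6, -0.3]
finger_gap: 0.2
grasp_force: 0.0
```

Emit:
drive_tool([
  [-0.01, 0, 0, 0, 0, 0],
  [-0.02, 0, 0, 0, 0, 0],
  [-0.026, 0, 0, 0, 0, 0],
  [-0.031, 0, 0, 0, 0, 0],
  [-0.036, 0, 0, 0, 0, 0],
  [-0.041, 0, 0, 0, 0, 0],
  [-0.046, 0, 0, 0, 0, 0],
  [-0.049, 0, 0, 0, 0, 0],
  [-0.051, 0, 0, 0, 0, 0],
  [-0.053, 0, 0, 0, 0, 0],
  [-0.053, 0, 0, 0, 0, 0],
])

```text
time: 3.35
ee_pos: [448.8, 168.8, 20.3]
eef_rot: [0.0, -0.013, 1.0, 0.0]
force: [0.1, -0.4, -0.3]
finger_gap: 0.4
grasp_force: 0.0
```

Emit:
drive_tool([
  [-0.001, 0, 0, 0, 0, 0],
  [-0.002, 0, 0, 0, 0, 0],
  [-0.003, 0, 0, 0, 0, 0],
  [-0.004, 0, 0, 0, 0, 0],
  [-0.004, 0, 0, 0, 0, 0],
])

```text
time: 3.98
ee_pos: [452.0, 168.9, 20.2]
eef_rot: [-0.001, -0.013, 1.0, -0.0]
force: [-4.5, 1.6, 2.4]
finger_gap: -0.3
grasp_force: 2.3
```

```bash
python3 - <<'E'
from h import *;from plant import vision
d=vision.read_camera('wrist');pickle.dump(d,open('w1.pkl','wb'));cv2.imwrite('pics/w1.png',d['color'][:,:,::-1]);print(d['K'],d['R'],d['t'])
E
```

```text
[[371.64829954   0.         317.30710123]
 [  0.         371.64829954 237.66747789]
 [  0.           0.           1.        ]] [[-2.62627756e-02  9.99654602e-01  9.71687741e-04]
 [ 9.60924737e-01  2.49773024e-02  2.75680584e-01]
 [ 2.75561094e-01  8.17385610e-03 -9.61248808e-01]] [-157.72110303 -415.50541998   49.55425718]
```

View pics/w1.png

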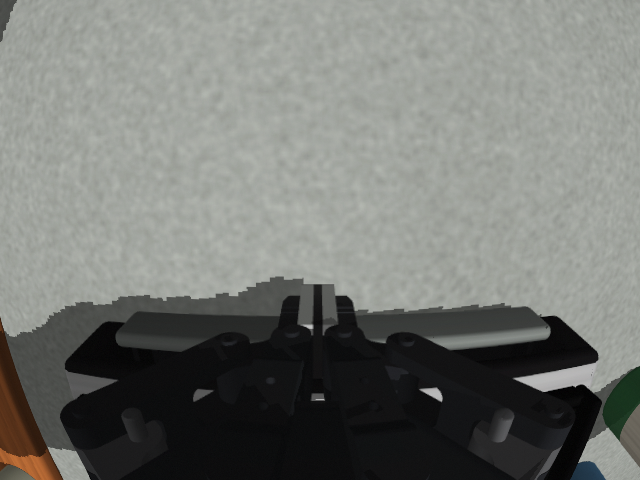

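The wrist picture shows the shut fingers at (318,310) against the grey panel, which runs from (118,335) to (548,325) and sits close in to the base. I'll push a little more to confirm it has hit the stop.

Emit:
drive_tool([
  [-0.001, 0, 0, 0, 0, 0],
  [-0.002, 0, 0, 0, 0, 0],
  [-0.003, 0, 0, 0, 0, 0],
  [-0.003, 0, 0, 0, 0, 0],
])

```text
time: 4.53
ee_pos: [452.1, 168.6, 20.0]
eef_rot: [-0.003, -0.013, 1.0, -0.0]
force: [-18.1, 2.8, 10.1]
finger_gap: -0.1
grasp_force: 8.8
```

```bash
python3 - <<'E'
from h import *;from plant import telemetry
o=telemetry.get_obs();print(o['joint_pos'])
for P,Y in([410,167,22],np.pi/2+.026),([410,167,180],np.pi/2+.026),([499,-117,180],.245):print(rowto(o,P,Y))
d=pickle.load(open('w1.pkl','rb'));print(-d['R'].T@d['t'])
E
```

```text
[ 2.32875334e-01  6.35489879e-01  1.88808471e+00  7.34143200e-04
  6.24071984e-01 -1.36471154e+00]
[ 0.0422 -0.0005 -0.0018 -0.0008 -0.006   0.0002]
[ 0.0431 -0.0007 -0.1598 -0.0008 -0.006   0.0002]
[-0.0384 -0.2869 -0.16   -0.0048 -0.0045  1.352 ]
[381.47201713 167.63978157 162.33400307]
```

Emit:
drive_tool([
  [0.02, 0, 0, 0, 0, 0],
  [0.045, 0, -0.005, 0, 0, 0],
  [0.045, 0, -0.055, 0, 0, 0],
  [0.045, 0, -0.11, 0, 0, 0],
  [0.045, 0, -0.16, 0, 0, 0.1],
  [0.03, -0.04, -0.16, 0, 0, 0.27],
  [0.018, -0.08, -0.16, 0, 0, 0.43],
  [0.006, -0.12, -0.16, 0, 0, 0.6],
  [-0.006, -0.17, -0.16, 0, 0, 0.76],
  [-0.018, -0.21, -0.16, 0, 0, 0.93],
  [-0.028, -0.25, -0.16, 0, 0, 1.09],
  [-0.036, -0.287, -0.16, 0, 0, 1.25],
  [-0.036, -0.287, -0.16, 0, 0, 1.352],
  [-0.036, -0.287, -0.16, 0, 0, 1.352],
  [-0.036, -0.287, -0.16, 0, 0, 1.352],
], gripper=1)

```text
time: 6.4
ee_pos: [499.0, -116.7, 180.3]
eef_rot: [0.0, 0.614, 0.789, 0.0]
force: [-0.1, 0.1, -0.4]
finger_gap: 85.5
grasp_force: 0.0
```

```bash
python3 - <<'E'
from h import *;from plant import vision,telemetry
d=vision.read_camera('wrist');pickle.dump(d,open('w2.pkl','wb'));cv2.imwrite('pics/w2.png',d['color'][:,:,::-1]);o=telemetry.get_obs();print(o['ee_pos'],o['eef_rot'])
E
```

```text
[ 499.07339148 -116.58961396  180.35376451] [1.11050697e-04 6.14333799e-01 7.89046241e-01 2.51600874e-05]
```

View pics/w2.png

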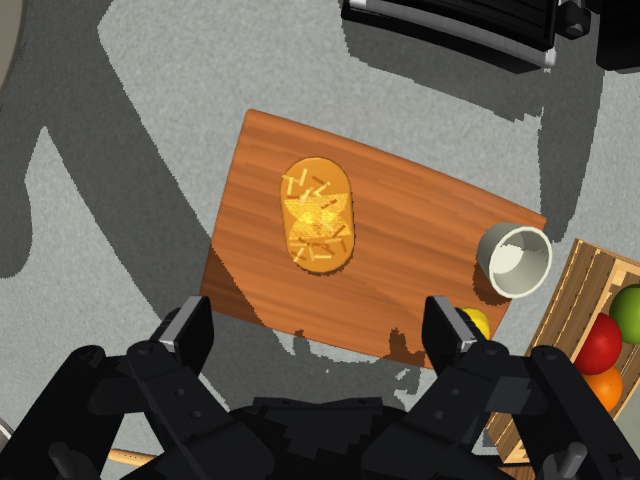

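The hash brown is at about (318,215) and nearly lined up with the tool. Its ends are at (314,157) and (322,273), its left side runs (281,190) to (287,243), and its right side (350,188) to (355,237).

```bash
cat >> h.py <<'E'
def fish(d,u,v,z):
    K,R,t=map(np.array,(d['K'],d['R'],d['t']));x=(u-K[0,2])/K[0,0];y=(v-K[1,2])/K[1,1];r=np.hypot(x,y)
    s=np.sin(r)/r;w=R.T@np.array([x*s,y*s,np.cos(r)]);c=-R.T@t;return c+w*(z-c[2])/w[2]
E
python3 - <<'E'
from h import *;from plant import telemetry
d=pickle.load(open('w2.pkl','rb'));P=[fish(d,*p,25) for p in[(314,157),(322,273),(281,190),(287,243),(350,188),(355,237)]];print(np.round(P,1))
P=np.array(P);a=P[1]-P[0];print(a,np.arctan2(a[1],a[0]),(P[0]+P[1])/2,P[2:].mean(0))
for i,j in((2,3),(4,5)):b=P[j]-P[i];print(np.arctan2(b[1],b[0]))
# colour mask
h=cv2.cvtColor(d['color'],cv2.COLOR_RGB2HSV).astype(int);sub=np.zeros((480,640),bool);sub[145:285,265:370]=1
m=(sub&(h[...,0]>=14)&(h[...,2]>120)).astype(np.uint8);m=cv2.morphologyEx(m,cv2.MORPH_CLOSE,np.ones((7,7)))
n,l,s,c=cv2.connectedComponentsWithStats(m);i=1+s[1:,4].argmax();v,u=np.nonzero(l==i)
Q=np.array([fish(d,p,q,28)[:2] for p,q in zip(u,v)],np.float32);print(s[i],cv2.minAreaRect(Q))
E
```

```text
[[ 483.5  -66.6   25. ]
 [ 514.1 -160.3   25. ]
 [ 464.   -99.    25. ]
 [ 478.9 -141.5   25. ]
 [ 517.8  -83.7   25. ]
 [ 532.8 -122.4   25. ]]
[ 30.59395915 -93.69574234   0.        ] -1.2551861521617784 [ 498.75385247 -113.47996811   25.        ] [ 498.36953697 -111.65032352   25.        ]
-1.233713349676785
-1.2009768016853268
[ 279  156   76  117 7178] ((497.6611328125, -112.16598510742188), (57.656593322753906, 97.89714813232422), 20.143918991088867)
```

```bash
python3 - <<'E'
from h import *;from plant import telemetry
o=telemetry.get_obs()
for z in 100,14:print(rowto(o,[498,-113,z],.347))
E
```

```text
[ 0.0038 -0.0002  0.0804  0.0002  0.0002 -0.0993]
[ 0.0038 -0.0002  0.1664  0.0002  0.0002 -0.0993]
```

Emit:
drive_tool([
  [0.004, 0, 0.04, 0, 0, -0.1],
  [0.004, 0, 0.08, 0, 0, -0.1],
  [0.004, 0, 0.12, 0, 0, -0.1],
  [0.004, 0, 0.145, 0, 0, -0.1],
  [0.004, 0, 0.158, 0, 0, -0.1],
  [0.004, 0, 0.1665, 0, 0, -0.1],
  [0.004, 0, 0.1665, 0, 0, -0.1],
  [0.004, 0, 0.1665, 0, 0, -0.1],
])

```text
time: 7.45
ee_pos: [498.5, -113.2, 14.5]
eef_rot: [0.001, 0.575, 0.818, 0.0]
force: [-0.6, -0.2, 0.9]
finger_gap: 85.4
grasp_force: 0.0
```

Emit:
drive_tool([
  [0, 0, 0, 0, 0, 0],
  [0, 0, 0, 0, 0, 0],
  [0, 0, 0, 0, 0, 0],
  [0, 0, 0, 0, 0, 0],
  [0, 0, 0, 0, 0, 0],
  [0, 0, 0, 0, 0, 0],
  [0, 0, 0, 0, 0, 0],
  [0, 0, 0, 0, 0, 0],
], gripper=-1)

```text
time: 8.45
ee_pos: [498.3, -113.2, 14.5]
eef_rot: [0.0, 0.575, 0.818, 0.0]
force: [-3.1, 1.4, 13.0]
finger_gap: 56.3
grasp_force: 61.5
```

```bash
cat >> h.py <<'E'
G=np.array([555.5,176.5,0]);TH=.026
Rg=Ro.from_euler('z',TH);Rp=Rg*Ro.from_euler('y',-.105);PC=G+[0,0,72]
def row(o,P,R1):
    q=o['eef_rot'];R0=Ro.from_quat([q[1],q[2],q[3],q[0]])
    return np.r_[R0.inv().apply(np.array(P)-o['ee_pos'])/1e3,(R0.inv()*R1).as_rotvec()].round(4)
E
python3 - <<'E'
from h import *;from plant import telemetry
o=telemetry.get_obs()
# tool axes in plate frame: z=-n, y=+xp, x=y×z = xp × -zp = +yp
Rt=Rp*Ro.from_matrix(np.array([[0,1,0],[1,0,0],[0,0,-1.]]).T)
n=Rp.apply([0,0,1]);print(n)
for h in 90,1:print(PC+n*h,row(o,PC+n*h,Rt))
q=o['eef_rot'];print(Ro.from_quat([q[1],q[2],q[3],q[0]]).as_matrix().round(3),o['joint_pos'])
E
```

```text
[-0.10477175 -0.00272468  0.99449256]
[546.07054286 176.25477886 161.50433065] [ 0.2561  0.1429 -0.147  -0.1033 -0.0162  0.3189]
[555.39522825 176.49727532  72.99449256] [ 0.2532  0.1517 -0.0585 -0.1033 -0.0162  0.3189]
[[-0.338  0.941  0.001]
 [ 0.941  0.338 -0.   ]
 [-0.001  0.001 -1.   ]] [-3.40186128e-01  6.63323916e-01  1.82573524e+00 -5.99463395e-05
  6.51526822e-01 -6.85274451e-01]
```

Emit:
drive_tool([
  [0, 0, -0.01, 0, 0, 0],
  [0, 0, -0.03, 0, 0, 0],
  [0, 0, -0.06, 0, 0, 0],
  [0, 0, -0.1, 0, 0, 0],
  [0, 0, -0.14, 0, 0, 0],
  [0, 0, -0.16, 0, 0, 0],
  [0, 0, -0.16, 0, 0, 0],
])

```text
time: 9.32
ee_pos: [498.8, -113.3, 175.5]
eef_rot: [0.002, 0.575, 0.818, 0.0]
force: [-0.8, 0.5, -1.3]
finger_gap: 56.1
grasp_force: 65.0
```

Emit:
drive_tool([
  [0.03, 0.015, 0, -0.01, 0, 0.03],
  [0.06, 0.03, 0, -0.02, 0, 0.06],
  [0.09, 0.048, 0, -0.035, -0.005, 0.1],
  [0.12, 0.065, 0, -0.05, -0.008, 0.15],
  [0.15, 0.085, 0, -0.06, -0.01, 0.19],
  [0.18, 0.1, 0, -0.07, -0.012, 0.23],
  [0.21, 0.117, 0, -0.085, -0.014, 0.27],
  [0.24, 0.133, 0.005, -0.1, -0.016, 0.3],
  [0.256, 0.143, 0.014, -0.103, -0.016, 0.319],
  [0.256, 0.143, 0.014, -0.103, -0.016, 0.319],
  [0.256, 0.143, 0.014, -0.103, -0.016, 0.319],
])

```text
time: 10.7
ee_pos: [545.7, 175.6, 159.4]
eef_rot: [0.036, 0.697, 0.715, 0.037]
force: [0.2, 0.0, -0.7]
finger_gap: 56.2
grasp_force: 65.0
```

```bash
python3 - <<'E'
from h import *;from plant import telemetry,vision
o=telemetry.get_obs()
Rt=Rp*Ro.from_matrix(np.array([[0,1,0],[1,0,0],[0,0,-1.]]).T)
n=Rp.apply([0,0,1])
for h in 20,1:print(row(o,PC+n*h,Rt))
d=vision.read_camera('wrist');pickle.dump(d,open('w3.pkl','wb'));cv2.imwrite('pics/w3.png',d['color'][:,:,::-1])
E
```

```text
[ 0.0006  0.0008  0.0679 -0.0023 -0.0002  0.0001]
[ 0.0006  0.0009  0.0869 -0.0023 -0.0002  0.0001]
```

View pics/w3.png

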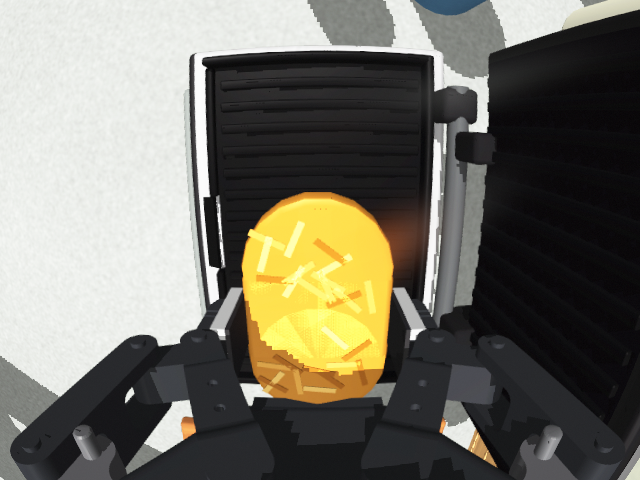

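The hash brown is held flat between the pads at (318,300). The plate lies below it, with its front edge at x≈213 and back rim at x≈430, and the lid is clear on the right. Descending.

Emit:
drive_tool([
  [0.001, 0.001, 0.02, -0.002, 0, 0],
  [0.001, 0.001, 0.04, -0.002, 0, 0],
  [0.001, 0.001, 0.06, -0.002, 0, 0],
  [0.001, 0.001, 0.072, -0.002, 0, 0],
  [0.001, 0.001, 0.08, -0.002, 0, 0],
  [0.001, 0.001, 0.084, -0.002, 0, 0],
  [0.001, 0.001, 0.086, -0.002, 0, 0],
  [0.001, 0.001, 0.086, -0.002, 0, 0],
  [0.001, 0.001, 0.086, -0.002, 0, 0],
])

```text
time: 11.88
ee_pos: [556.1, 177.6, 74.7]
eef_rot: [0.037, 0.697, 0.715, 0.038]
force: [0.1, -1.1, -0.1]
finger_gap: 56.2
grasp_force: 65.0
```

Emit:
drive_tool([
  [0, 0, 0.001, 0, 0, 0],
  [0, 0, 0.002, 0, 0, 0],
  [0, 0, 0.0025, 0, 0, 0],
  [0, 0, 0.0025, 0, 0, 0],
])

```text
time: 12.38
ee_pos: [556.2, 177.5, 71.8]
eef_rot: [0.037, 0.697, 0.715, 0.038]
force: [0.1, 0.4, 0.7]
finger_gap: 56.3
grasp_force: 65.0
```

Emit:
drive_tool([
  [0, 0, 0, 0, 0, 0],
  [0, 0, 0, 0, 0, 0],
  [0, 0, 0, 0, 0, 0],
  [0, 0, 0, 0, 0, 0],
  [0, 0, -0.01, 0, 0, 0],
  [0, 0, -0.025, 0, 0, 0],
  [0, 0, -0.05, 0, 0, 0],
  [0, 0, -0.08, 0, 0, 0],
  [0, 0, -0.1, 0, 0, 0],
  [0, 0, -0.1, 0, 0, 0],
], gripper=0.7)

```text
time: 13.62
ee_pos: [546.4, 177.5, 173.7]
eef_rot: [0.038, 0.697, 0.715, 0.04]
force: [-0.2, 0.1, -0.4]
finger_gap: 72.9
grasp_force: 0.0
```

```bash
python3 - <<'E'
from h import *;from plant import telemetry,vision
o=telemetry.get_obs();print(o['ee_pos'],o['joint_pos'])
d=vision.read_camera('wrist');pickle.dump(d,open('w4.pkl','wb'))
h=cv2.cvtColor(d['color'],cv2.COLOR_RGB2HSV).astype(int)
m=((h[...,0]>=10)&(h[...,0]<35)&(h[...,1]>90)&(h[...,2]>120)).astype(np.uint8);m[:, :200]=0;m[:,450:]=0
n,l,s,c=cv2.connectedComponentsWithStats(m);i=1+s[1:,4].argmax();v,u=np.nonzero(l==i)
Q=np.array([fish(d,p,q,84)[:2] for p,q in zip(u,v)],np.float32);r=cv2.minAreaRect(Q);print(s[i],r)
print(Rp.inv().apply(np.r_[r[0],84]-PC))
t=vision.read_camera('top');pickle.dump(t,open('top2.pkl','wb'))
a=cv2.resize(t['color'][170:290,205:325],(600,600),interpolation=cv2.INTER_CUBIC)
cv2.imwrite('pics/t2.png',a[:,:,::-1])
E
```

```text
[546.37839067 177.46062856 173.68918062] [ 0.22181293  0.44357904  1.63043329 -0.02435522  0.96009381  0.20889306]
[  270   168    91   143 10639] ((554.6046142578125, 178.40890502929688), (59.20296859741211, 98.21605682373047), 3.73581600189209)
[ 0.41688515  1.93153726 12.02252073]
```

View pics/t2.png

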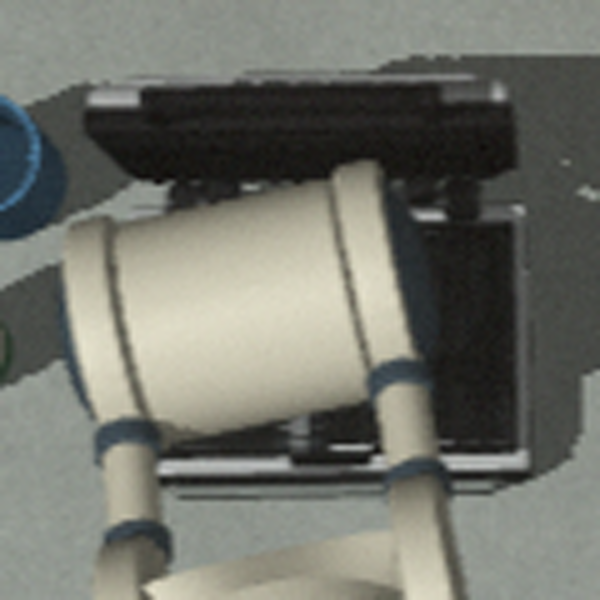

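The top view shows only the arm over the grill, with the lid still up. The wrist measurement puts the hash brown at (0.4, 1.9) mm in the plate frame, so it is well placed. Next I'll move up above the handle and fit a quick arm model for reach.

```bash
python3 - <<'E'
from h import *;from plant import telemetry
o=telemetry.get_obs()
Rt=Rg*Ro.from_matrix(np.array([[0,1,0],[1,0,0],[0,0,-1.]]).T)
for P in([540,178,370],[645,178,370]):print(row(o,P,Rt))
from scipy.optimize import least_squares
D=[(.4942,1.3461,1.3025,624.6,230.7),(.6355,1.8881,.6241,482.4,20.),(.6633,1.8257,.6515,511.,14.5),(.4436,1.6304,.9601,574.5,173.7)]
def fk(p,q2,q3,q5):
    a,h,L2,L3,de,T=p;s=q2+q3;S=s+q5
    return a+L2*np.sin(q2)+L3*np.sin(s+de)+T*np.sin(S),h+L2*np.cos(q2)+L3*np.cos(s+de)+T*np.cos(S)
f=lambda p:np.r_[[np.subtract(fk(p,*x[:3]),x[3:]) for x in D]].ravel()
for x0 in([0,360,400,400,0,250],[0,300,450,400,-.2,200]):
    r=least_squares(lambda p:np.r_[f(p),1e-2*(p-x0)],x0);print(r.x.round(2),f(r.x).round(1))
E
```

```text
[ 0.0011  0.0156 -0.1979  0.1063 -0.0007 -0.0003]
[-0.0016  0.1199 -0.1867  0.1063 -0.0007 -0.0003]
[6.5900e+00 2.4921e+02 5.8788e+02 4.0070e+02 2.9000e-01 3.2302e+02] [-0.   0.2  0.1 -0.1 -0.1  0.2  0.1 -0.3]
[6.6600e+00 2.4794e+02 5.8775e+02 4.0074e+02 2.9000e-01 3.2161e+02] [ 0.   0.2  0.1 -0.1 -0.1  0.2 -0.  -0.3]
```

Emit:
drive_tool([
  [0, 0, -0.04, 0.02, 0, 0],
  [0, 0, -0.09, 0.05, 0, 0],
  [0, 0.01, -0.14, 0.08, 0, 0],
  [0, 0.015, -0.198, 0.106, 0, 0],
  [0, 0.05, -0.195, 0.106, 0, 0],
  [0, 0.09, -0.19, 0.106, 0, 0],
  [-0.001, 0.12, -0.187, 0.106, 0, 0],
  [-0.001, 0.12, -0.187, 0.106, 0, 0],
  [-0.001, 0.12, -0.187, 0.106, 0, 0],
])

```text
time: 14.85
ee_pos: [644.7, 178.6, 369.1]
eef_rot: [-0.001, 0.698, 0.716, -0.001]
force: [0.3, -0.1, -0.0]
finger_gap: 72.7
grasp_force: 0.0
```

```bash
python3 - <<'E'
from h import *;from plant import telemetry,vision
from scipy.optimize import least_squares
d=vision.read_camera('wrist');pickle.dump(d,open('w5.pkl','wb'));cv2.imwrite('pics/w5.png',d['color'][:,:,::-1])
print(telemetry.get_obs()['ee_pos'],-d['R'].T@d['t'])
p=[6.59,249.2,587.88,400.7,.29,323.]
def fk(q):
    a,h,L2,L3,de,T=p;s=q[0]+q[1];S=s+q[2]
    return np.array([a+L2*np.sin(q[0])+L3*np.sin(s+de)+T*np.sin(S),h+L2*np.cos(q[0])+L3*np.cos(s+de)+T*np.cos(S)])
for q in np.arange(1.65,-.01,-.33):
    x=-201*np.cos(q)+25*np.sin(q)+86;z=201*np.sin(q)+25*np.cos(q)+8
    X=x*.9945-z*.1048+555.5;Z=72+x*.1048+z*.9945;r=np.hypot(X,176.5)
    for ph in(0,.3,.6):
        t=[r+19*np.sin(ph),Z-19*np.cos(ph)]
        s=least_squares(lambda v:np.r_[fk(v)-t,500*(v.sum()+ph-np.pi)],[.5,1.6,1.])
        print(round(q,2),ph,round(X),round(Z),s.x.round(2),round(s.cost,2))
E
```

```text
[644.535679   178.68488925 369.53313159] [642.93491261 249.60600073 511.11744402]
1.65 0 660 291 [0.55 1.13 1.46] 0.0
1.65 0.3 660 291 [0.42 1.39 1.03] 0.0
1.65 0.6 660 291 [0.35 1.64 0.55] 0.0
1.32 0 594 286 [0.46 1.31 1.37] 0.0
1.32 0.3 594 286 [0.34 1.55 0.96] 0.0
1.32 0.6 594 286 [0.27 1.79 0.49] 0.0
0.99 0 532 260 [0.39 1.49 1.26] 0.0
0.99 0.3 532 260 [0.28 1.72 0.84] 0.0
0.99 0.6 532 260 [0.22 1.95 0.37] 0.0
0.66 0 483 216 [0.38 1.66 1.1 ] 0.0
0.66 0.3 483 216 [0.28 1.88 0.68] 0.0
0.66 0.6 483 216 [0.25 2.11 0.19] 0.0
0.33 0 450 158 [0.42 1.8  0.92] 0.0
0.33 0.3 450 158 [0.34 2.02 0.48] 0.0
0.33 0.6 450 158 [ 0.37  2.25 -0.07] 0.0
-0.0 0 438 93 [0.52 1.89 0.73] 0.0
-0.0 0.3 438 93 [0.48 2.11 0.25] 0.0
-0.0 0.6 438 93 [ 0.57  2.34 -0.37] 0.0
```

View pics/w5.png

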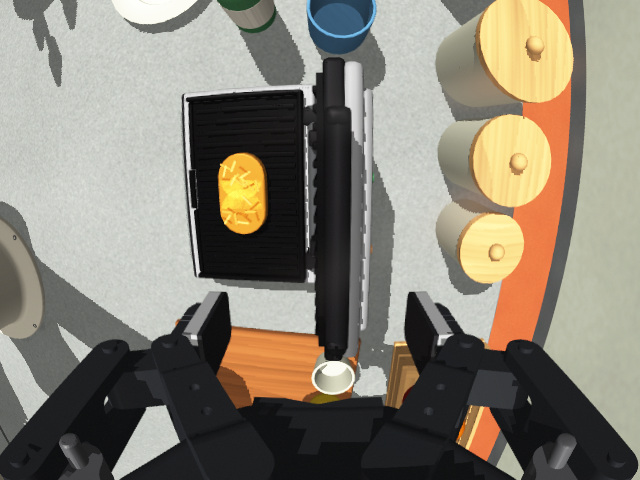

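The bar is the dark vertical strip at u≈328–351, v≈110–340. It lies between the open fingers in x, and the hash brown sits mid-plate.

```bash
python3 - <<'E'
from h import *
d=pickle.load(open('w5.pkl','rb'))
for v in(120,150,200,250,280):print(v,d['z_map'][v,318:366:3].round().astype(int),d['color'][v,318:366:3].sum(1)//3)
# fisheye depth -> world
K,R,t=map(np.array,(d['K'],d['R'],d['t']))
def P(u,v):
    x=(u-K[0,2])/K[0,0];y=(v-K[1,2])/K[1,1];r=np.hypot(x,y);s=np.tan(r)/r
    return R.T@(np.array([x*s,y*s,1])*d['z_map'][v,u]-t)
for v in(130,160,190,220,250):print([P(u,v).round().astype(int).tolist() for u in(330,335,339,344,348)])
for q in(1.5,1.55,1.6,1.65,1.7,1.75):
    x=-201*np.cos(q)+25*np.sin(q)+86;z=201*np.sin(q)+25*np.cos(q)+8
    print(q,x*.9945-z*.1048+555.5,72+x*.1048+z*.9945)
print(fish(d,328,200,290),fish(d,351,200,290))
E
```

```text
120 [257 259 209 202 204 202 201 202 202 203 202 208 248 248 250 254] [ 35  34  27  33  37  40  40  40  40  40  37 129 212 198 168  99]
150 [264 264 213 211 208 209 207 207 209 208 210 254 254 254 256 259] [ 24  23  17  25  29  34  42  38  31  26  20  74 113 110  98  84]
200 [274 274 224 219 215 217 215 214 215 215 220 222 264 266 266 269] [ 19  20  17  25  29  34  40  37  28  23  18  78 112 108  96  90]
250 [286 286 233 229 225 225 224 224 225 226 228 275 274 275 277 292] [ 21  22  22  29  33  38  42  39  36  32  30 116 111 105  92 113]
280 [292 292 284 234 231 231 229 229 229 232 234 281 282 282 287 297] [ 29  30  29  35  39  43  44  41  37  35  28 117 111 104 104 214]
[[650, 252, 296], [652, 252, 298], [655, 252, 298], [657, 252, 297], [660, 252, 295]]
[[650, 235, 296], [653, 235, 298], [655, 235, 298], [658, 235, 297], [661, 235, 294]]
[[651, 217, 296], [653, 217, 298], [656, 217, 298], [659, 218, 298], [661, 217, 294]]
[[651, 199, 297], [654, 199, 298], [656, 200, 298], [660, 199, 297], [662, 199, 296]]
[[652, 180, 297], [655, 181, 298], [657, 181, 297], [660, 181, 298], [663, 180, 294]]
1.5 629.6514776834922 291.24463713540024
1.55 639.7742246461326 291.5184816304734
1.6 649.8980073313551 291.2860574073053
1.65 659.9975215548108 290.5479454054098
1.7 670.0475237906663 289.30599052039037
1.75 680.0228942672722 287.56329699266183
[649.82153698 209.91855167 290.        ] [663.74459697 210.34166714 290.        ]
```

```bash
python3 - <<'E'
from h import *
def prof(f,tcp,Rt):
    d=pickle.load(open(f,'rb'));K,R,t=map(np.array,(d['K'],d['R'],d['t']))
    v,u=np.mgrid[:480,:640];x=(u-K[0,2])/K[0,0];y=(v-K[1,2])/K[1,1];r=np.hypot(x,y);s=np.tan(r)/r;z=d['z_map']
    C=np.stack([x*s*z,y*s*z,z],-1);W=(C-t)@R;T=Rt.inv().apply((W-tcp).reshape(-1,3))
    ok=(z.ravel()>5)&(abs(T[:,0])<40);T=T[ok]
    for b in range(0,110,8):
        k=(-T[:,2]>=b-4)&(-T[:,2]<b+4)&(abs(T[:,1])<110);
        if k.sum()>5:print(b,np.percentile(T[k,1],[.5,10,90,99.5]).round(),k.sum())
q=[-.013,1,0,0];prof('w1.pkl',[452,168.9,20.2],Ro.from_quat(q))
print();prof('w5.pkl',[644.6,178.6,369.3],Ro.from_quat([.698,.716,0,0]))
E
```

```text
0 [-109.  -87.   95.  108.] 3366
8 [-108.  -88.   90.  108.] 4117
16 [-109.  -90.   93.  108.] 3141
24 [-109.  -98.   97.  109.] 2378
32 [-110. -103.  103.  110.] 3852
40 [-20. -11.  17. 109.] 1378
48 [-33. -24.  25.  35.] 3332
56 [-38. -31.  32.  40.] 6150
64 [-45. -37.  38.  46.] 4220
72 [-51. -39.  40.  52.] 8067
80 [-57. -44.  46.  58.] 8576
88 [-60. -49.  50.  61.] 12617
96 [-57. -45.  47.  58.] 12939
104 [-37. -18.  20.  39.] 3645

8 [-43. -37.  36.  41.] 255
16 [-49. -41.  41.  49.] 940
24 [-50. -42.  42.  50.] 1176
32 [-50. -43.  42.  49.] 1355
40 [-49. -41.  40.  49.] 1220
48 [-58. -44.  47.  58.] 1170
56 [-67. -56.  56.  67.] 3430
64 [-68. -61.  61.  67.] 6880
72 [-68. -59.  59.  67.] 5622
80 [-67. -56.  56.  67.] 10098
88 [-67. -57.  57.  68.] 9859
96 [-67. -54.  54.  67.] 14172
104 [-68. -58.  58.  68.] 6591
```

Emit:
drive_tool([
  [0, 0.006, 0, 0, 0, 0],
  [0, 0.012, 0.02, 0, 0, 0],
  [0, 0.012, 0.05, 0, 0, 0],
  [0, 0.012, 0.075, 0, 0, 0],
  [0, 0.012, 0.088, 0, 0, 0],
  [0, 0.012, 0.094, 0, 0, 0],
  [0, 0.012, 0.094, 0, 0, 0],
  [0, 0.012, 0.094, 0, 0, 0],
])

```text
time: 15.9
ee_pos: [657.6, 179.0, 276.9]
eef_rot: [0.0, 0.698, 0.716, 0.001]
force: [0.8, 1.1, 0.5]
finger_gap: 72.6
grasp_force: 0.0
```

Emit:
drive_tool([
  [0, 0, 0, 0, 0, 0],
  [0, 0, 0, 0, 0, 0],
  [0, 0, 0, 0, 0, 0],
  [0, 0, 0, 0, 0, 0],
  [0, 0, 0, 0, 0, 0],
  [0, 0, 0, 0, 0, 0],
  [0, 0, 0, 0, 0, 0],
  [0, 0, 0, 0, 0, 0],
  [0, 0, 0, 0, 0, 0],
], gripper=-1)

```text
time: 17.02
ee_pos: [657.3, 179.0, 276.2]
eef_rot: [-0.0, 0.698, 0.716, 0.0]
force: [-0.4, -0.9, 5.2]
finger_gap: 14.0
grasp_force: 58.6
```

```bash
cat > path.py <<'E'
from h import *;from plant import telemetry
from scipy.optimize import brentq
o=telemetry.get_obs();print(o['ee_pos'].round(1),o['force'].round(1))
def bar(q,g=G):
    p=Ro.from_euler('y',q).apply([-201,0,25])+[86,0,8];return PC+Rp.apply(p)
F=np.array([[0,1,0],[1,0,0],[0,0,-1.]]).T
def pose(q,b,q0):
    ph=.3*(1-max(q,0)/q0);R=Rg*Ro.from_euler('y',-ph)*Ro.from_matrix(F);B=bar(q);return B+R.apply([0,0,b]),R
E
cat > p1.py <<'E'
from path import *
gx=Rg.inv().apply(o['ee_pos']-G);q0=brentq(lambda q:Rg.inv().apply(bar(q)-G)[0]-gx[0],1.3,1.8)
b=bar(q0)[2]-o['ee_pos'][2];print('q0',q0,'b',b,bar(q0));pickle.dump((q0,b,gx[1]),open('q0.pkl','wb'))
P0,R0=pose(q0,b,q0)
for q in np.r_[np.arange(q0-.08,0,-.08),0,-.01]:
    P,R=pose(q,b,q0);print(round(q,3),(R0.inv().apply(P-P0)/1e3).round(4),(R0.inv()*R).as_rotvec().round(3))
E
python3 p1.py
```

```text
[657.3 179.  276.2] [-0.4 -0.9  5.2]
q0 1.636999247652633 b 14.636647993356348 [657.33840243 179.14839526 290.78778573]
1.557 [ 0.     -0.016  -0.0007] [-0.015  0.     0.   ]
1.477 [ 0.     -0.0319 -0.0002] [-0.029 -0.    -0.   ]
1.397 [ 0.     -0.0478  0.0017] [-0.044  0.     0.   ]
1.317 [ 0.     -0.0635  0.0048] [-0.059  0.     0.   ]
1.237 [ 0.     -0.0789  0.0092] [-0.073  0.     0.   ]
1.157 [ 0.     -0.0939  0.0148] [-0.088  0.     0.   ]
1.077 [ 0.     -0.1083  0.0216] [-0.103 -0.     0.   ]
0.997 [ 0.     -0.1222  0.0296] [-0.117  0.     0.   ]
0.917 [ 0.     -0.1354  0.0386] [-0.132  0.     0.   ]
0.837 [ 0.     -0.1478  0.0487] [-0.147  0.     0.   ]
0.757 [ 0.     -0.1594  0.0598] [-0.161 -0.    -0.   ]
0.677 [ 0.     -0.1701  0.0718] [-0.176  0.     0.   ]
0.597 [ 0.     -0.1798  0.0846] [-0.191  0.    -0.   ]
0.517 [ 0.     -0.1884  0.0981] [-0.205  0.     0.   ]
0.437 [ 0.     -0.1959  0.1123] [-0.22 -0.    0.  ]
0.357 [ 0.     -0.2022  0.1271] [-0.235  0.     0.   ]
0.277 [ 0.     -0.2073  0.1423] [-0.249  0.     0.   ]
0.197 [ 0.     -0.2112  0.158 ] [-0.264 -0.     0.   ]
0.117 [ 0.     -0.2138  0.1738] [-0.279  0.     0.   ]
0.037 [ 0.     -0.2152  0.1899] [-0.293  0.     0.   ]
0.0 [ 0.     -0.2154  0.1974] [-0.3  0.   0. ]
-0.01 [ 0.     -0.2154  0.1994] [-0.3  0.   0. ]
```

Emit:
drive_tool([
  [0, -0.008, -0.0004, -0.007, 0, 0],
  [0, -0.016, -0.0007, -0.015, 0, 0],
  [0, -0.024, -0.0005, -0.022, 0, 0],
  [0, -0.032, -0.0002, -0.029, 0, 0],
  [0, -0.048, 0.0017, -0.044, 0, 0],
  [0, -0.0635, 0.0048, -0.059, 0, 0],
  [0, -0.0789, 0.0092, -0.073, 0, 0],
  [0, -0.0789, 0.0092, -0.073, 0, 0],
  [0, -0.0789, 0.0092, -0.073, 0, 0],
])

```text
time: 18.15
ee_pos: [577.4, 176.4, 267.2]
eef_rot: [0.025, 0.698, 0.716, 0.026]
force: [-5.1, -6.3, 12.1]
finger_gap: 14.0
grasp_force: 62.7
```

```bash
cat > p2.py <<'E'
from path import *
q0,b,gy=pickle.load(open('q0.pkl','rb'))
# current q from measured pose (nearest on path), forces
qs=np.linspace(-.05,1.7,1751);E=[np.hypot(*(Rg.inv().apply(pose(q,b,q0)[0]-o['ee_pos'])[[0,2]])) for q in qs];i=int(np.argmin(E));print('q',qs[i],'err',E[i],o['finger_gap'],o['joint_pos'].round(2))
import sys
qc=float(sys.argv[1]);P0,R0=pose(qc,b,q0)
for q in np.r_[np.arange(qc-.08,0,-.08),0,-.01,-.02]:
    P,R=pose(q,b,q0);print(round(q,3),(R0.inv().apply(P-P0)/1e3).round(4)[1:],(R0.inv()*R).as_rotvec().round(3)[0])
E
python3 p2.py 1.237
```

```text
[577.4 176.4 267.2] [-5.1 -6.3 12.1]
q 1.232 err 0.5292221157821528 13.986611162562516 [ 0.2   0.4   1.41 -0.01  1.26  0.18]
1.157 [-0.0153  0.0045] -0.015
1.077 [-0.0303  0.0102] -0.029
0.997 [-0.0447  0.0171] -0.044
0.917 [-0.0585  0.0252] -0.059
0.837 [-0.0717  0.0344] -0.073
0.757 [-0.084   0.0446] -0.088
0.677 [-0.0956  0.0557] -0.103
0.597 [-0.1061  0.0678] -0.117
0.517 [-0.1157  0.0807] -0.132
0.437 [-0.1242  0.0943] -0.147
0.357 [-0.1316  0.1085] -0.161
0.277 [-0.1379  0.1234] -0.176
0.197 [-0.1429  0.1387] -0.191
0.117 [-0.1467  0.1543] -0.205
0.037 [-0.1492  0.1702] -0.22
0.0 [-0.1499  0.1777] -0.227
-0.01 [-0.1501  0.1797] -0.227
-0.02 [-0.1502  0.1817] -0.227
```

Emit:
drive_tool([
  [0, -0.0077, 0.0022, -0.007, 0, 0],
  [0, -0.0153, 0.0045, -0.015, 0, 0],
  [0, -0.0228, 0.0073, -0.022, 0, 0],
  [0, -0.0303, 0.0102, -0.029, 0, 0],
  [0, -0.0375, 0.0136, -0.037, 0, 0],
  [0, -0.0447, 0.0171, -0.044, 0, 0],
  [0, -0.0516, 0.0211, -0.051, 0, 0],
  [0, -0.0585, 0.0252, -0.059, 0, 0],
  [0, -0.0651, 0.0297, -0.066, 0, 0],
  [0, -0.0717, 0.0344, -0.073, 0, 0],
  [0, -0.0779, 0.0394, -0.08, 0, 0],
  [0, -0.084, 0.0446, -0.088, 0, 0],
  [0, -0.0898, 0.0501, -0.095, 0, 0],
  [0, -0.0956, 0.0557, -0.103, 0, 0],
  [0, -0.1009, 0.0617, -0.11, 0, 0],
  [0, -0.1061, 0.0678, -0.117, 0, 0],
  [0, -0.111, 0.0742, -0.125, 0, 0],
  [0, -0.1157, 0.0807, -0.132, 0, 0],
  [0, -0.1157, 0.0807, -0.132, 0, 0],
])

```text
time: 20.52
ee_pos: [467.9, 174.0, 177.0]
eef_rot: [0.071, 0.694, 0.713, 0.073]
force: [2.4, -3.0, -2.4]
finger_gap: 14.1
grasp_force: 60.7
```

```bash
python3 p2.py 0.517
```

```text
[467.9 174.  177. ] [ 2.4 -3.  -2.4]
q 0.51 err 0.43585960233948146 14.084014173696321 [ 0.27  0.32  1.87 -0.07  0.76  0.29]
0.437 [-0.0102  0.0124] -0.015
0.357 [-0.0194  0.0255] -0.029
0.277 [-0.0276  0.0394] -0.044
0.197 [-0.0346  0.0539] -0.059
0.117 [-0.0404  0.0689] -0.073
0.037 [-0.045   0.0844] -0.088
0.0 [-0.0467  0.0917] -0.095
-0.01 [-0.0471  0.0936] -0.095
-0.02 [-0.0475  0.0956] -0.095
```

Emit:
drive_tool([
  [0, -0.0051, 0.0062, -0.007, 0, 0],
  [0, -0.0102, 0.0124, -0.015, 0, 0],
  [0, -0.0148, 0.0189, -0.022, 0, 0],
  [0, -0.0194, 0.0255, -0.029, 0, 0],
  [0, -0.0235, 0.0324, -0.037, 0, 0],
  [0, -0.0276, 0.0394, -0.044, 0, 0],
  [0, -0.0311, 0.0466, -0.051, 0, 0],
  [0, -0.0346, 0.0539, -0.059, 0, 0],
  [0, -0.0375, 0.0614, -0.066, 0, 0],
  [0, -0.0404, 0.0689, -0.073, 0, 0],
  [0, -0.0427, 0.0766, -0.08, 0, 0],
  [0, -0.044, 0.08, -0.084, 0, 0],
  [0, -0.045, 0.0844, -0.088, 0, 0],
  [0, -0.046, 0.088, -0.092, 0, 0],
  [0, -0.0467, 0.0917, -0.095, 0, 0],
  [0, -0.0467, 0.0917, -0.095, 0, 0],
  [0, -0.0467, 0.0917, -0.095, 0, 0],
])

```text
time: 22.65
ee_pos: [442.3, 173.6, 79.0]
eef_rot: [0.104, 0.69, 0.708, 0.108]
force: [1.3, -8.1, 12.0]
finger_gap: 13.6
grasp_force: 64.0
```

```bash
python3 p2.py 0.0; python3 - <<'E'
from h import *;from plant import vision
d=vision.read_camera('wrist');pickle.dump(d,open('w6.pkl','wb'));cv2.imwrite('pics/w6.png',d['color'][:,:,::-1])
E
```

```text
[442.3 173.6  79. ] [ 1.3 -8.1 12. ]
q 0.0010000000000000009 err 0.29252419703704546 13.58022609159707 [ 0.31  0.48  2.1  -0.29  0.28  0.55]
0.0 [0. 0.] 0.0
-0.01 [-0.0006  0.0019] 0.0
-0.02 [-0.0012  0.0039] 0.0
```

View pics/w6.png

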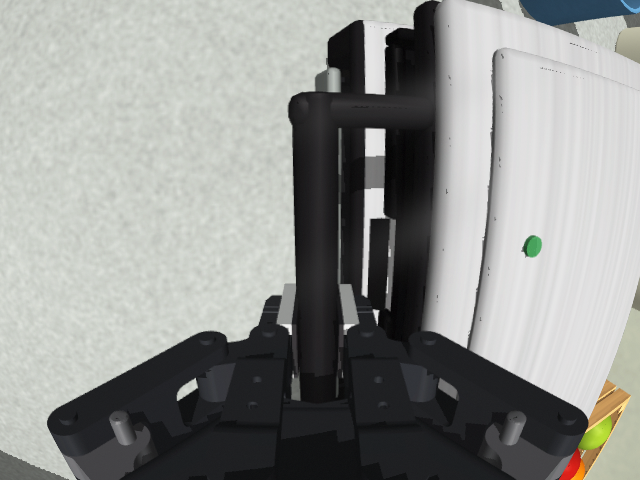

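The picture shows the lid down, with the bar at (318,200) held between the pads and the gripper links clear of the lid. I'll press slightly, then release.

Emit:
drive_tool([
  [0, -0.0005, 0.001, 0, 0, 0],
  [0, -0.001, 0.0025, 0, 0, 0],
  [0, -0.001, 0.0025, 0, 0, 0],
])

```text
time: 23.08
ee_pos: [443.0, 174.5, 76.9]
eef_rot: [0.105, 0.69, 0.708, 0.109]
force: [-1.2, 1.4, 21.8]
finger_gap: 13.7
grasp_force: 68.4
```

Emit:
drive_tool([
  [0, 0, -0.001, 0, 0, 0],
  [0, 0, -0.001, 0, 0, 0],
  [0, 0, -0.001, 0, 0, 0],
  [0, 0, -0.001, 0, 0, 0],
], gripper=-0.3)

```text
time: 23.58
ee_pos: [441.1, 173.5, 76.7]
eef_rot: [0.104, 0.69, 0.708, 0.107]
force: [0.6, 0.5, 0.3]
finger_gap: 29.6
grasp_force: 0.0
```

Emit:
drive_tool([
  [0, 0, -0.008, 0, 0, 0],
  [0, 0, -0.016, 0, 0, 0],
  [0, 0, -0.026, 0, 0, 0],
  [0, 0, -0.04, 0, 0, 0],
  [0, 0, -0.06, 0, 0, 0],
  [0, 0, -0.09, 0, 0, 0],
  [0, 0, -0.12, 0, 0, 0],
  [0, 0, -0.12, 0, 0, 0],
])

```text
time: 24.58
ee_pos: [406.0, 173.0, 193.8]
eef_rot: [0.105, 0.69, 0.708, 0.109]
force: [0.2, 0.9, -0.5]
finger_gap: 29.6
grasp_force: 0.0
```

```bash
python3 - <<'E'
from h import *;from plant import vision,telemetry
d=vision.read_camera('wrist');t=vision.read_camera('scene')
c=cv2.resize(t['color'][180:340,290:500],(525,400));w=cv2.resize(d['color'],(533,400))[:,130:403]
cv2.imwrite('pics/end.png',np.hstack([w,c])[:,:,::-1])
K,R,tt=map(np.array,(d['K'],d['R'],d['t']))
from path import bar
print(bar(0),telemetry.get_obs()['force'])
for v in(130,180,230):
  for u in range(290,345,6):
    x=(u-K[0,2])/K[0,0];y=(v-K[1,2])/K[1,1];r=np.hypot(x,y);s=np.tan(r)/r
    print(u,v,(R.T@(np.array([x*s,y*s,1])*d['z_map'][v,u]-tt)).round(),end=';')
  print()
E
```

```text
[405.8 172.7 191.8] [-0.6 -0.7 -0.4]
[437.71454141 173.43688782  92.76543016] [-0.56501616 -0.69714802 -0.38264759]
290 130 [439. 249.  -2.];296 130 [444. 249.   1.];302 130 [450. 249.  -1.];308 130 [428. 247.  97.];314 130 [431. 247.  99.];320 130 [435. 247.  99.];326 130 [439. 247.  98.];332 130 [444. 248.  97.];338 130 [447. 248.  99.];344 130 [452. 248.  98.];
290 180 [439. 203.  -0.];296 180 [445. 203.  -1.];302 180 [451. 203.  -1.];308 180 [429. 214.  96.];314 180 [432. 215.  99.];320 180 [435. 215. 101.];326 180 [439. 215. 101.];332 180 [468. 206.  33.];338 180 [469. 208.  44.];344 180 [472. 209.  50.];
290 230 [440. 155.  -2.];296 230 [446. 155.  -1.];302 230 [452. 155.  -1.];308 230 [430. 180.  94.];314 230 [433. 181.  98.];320 230 [436. 181. 100.];326 230 [441. 181. 100.];332 230 [470. 162.  30.];338 230 [471. 165.  44.];344 230 [474. 166.  49.];
```

View pics/end.png

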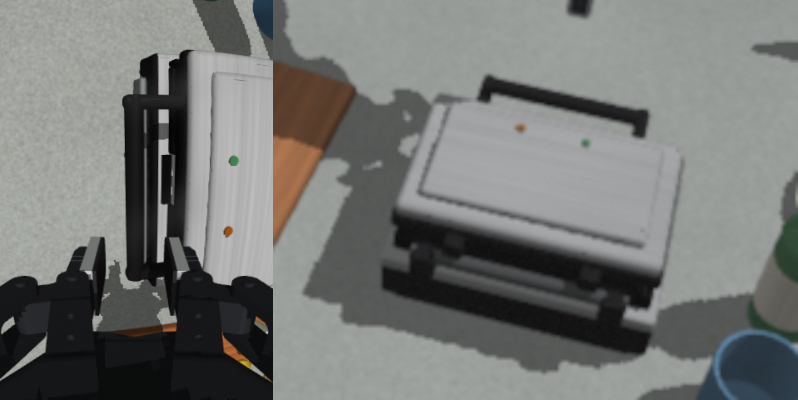

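The lid is shut: the bar top is at 100 mm, so its centre is at about 92.5 mm against the expected 92.8. The gripper is clear of everything.

```bash
python3 -c "
from plant import job;print(job.job_done())"
```

```text
the job is handed in; nothing more can be done
None
```

I pushed the drip tray home, laid the hash brown flat near the middle of the lower plate, brought the lid down held all the way until shut, and handed the job in at about 25 s; no verdict came back.

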